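# Fill the barrel-nut cassette and lift it from its dock

### The arm

A 6-joint arm with a two-finger parallel gripper is mounted at the origin on the work surface. World frame = base frame: x ahead of the robot, y to its left, z up, the work surface at z = 0. Lengths are in m, angles in rad, forces in N, time in s.
With the tool pointing down it reaches from about 0.375 to 0.975 m from the base axis. Payload 3.8 kg.
Tool frame: the origin (TCP) lies midway between the tips of the shut fingers; the grasp point (between the pads) lies 19 mm behind it; z points along the fingers, y is the line along which they close (so a half turn about z gives the same grasp; the last joint's range is limited). The gripper opens to 85 mm and grips with 20 to 120 N. Pads are 22 mm wide; open, the fingers measure 114 mm over their backs; the gripper's body (76 mm by 85 mm) begins 54 mm behind the grasp point. The pads swing forward as they close: fully open they stand 13 mm farther back than shut.
Start: joints at [1.304, 0.264, 1.604, -0, 1.274, -0.037], TCP at [0.154, 0.657, 0.231] pointing down, gripper open.
Joint ranges: [-2.63, 2.63], [-0.94, 2.18], [0.31, 2.57], [-1.31, 4.45], [0, 2.66], [-2.55, 2.55]. Speed limits (rad/s): [2.57, 2.57, 3.14, 3.14, 3.14, 3.14].

### API

Orientations are given as a rotation vector (axis times angle).
In Python, from workcell import bot gives the robot as it stands.
- The arm moves only by the tool servo_tool, never from a script. Its argument "series" is a list of rows, each a list of 7 numbers: the shift along the world's x, y, z in units of 0.15 m (1.0 is 0.15 m), then the turn, a rotation vector about the world's x, y, z in units of 180 degrees (1.0 is 180 degrees), then the closure, from 0 (fully open) to 1 (shut). A call has 1 to 20 rows; each row is the pose to reach, as a shift and turn from the pose commanded when the call began, turning the shorter way round; what a row does not reach only later rows make up. A row lasts 1/10 s, in which the tool goes at most 50 mm and 8.59 degrees, less where a joint would pass 70% of its speed; a pose out of reach is approached as far as the arm can. A call with a number of a shift or a turn outside -1 to 1 is refused whole. A call with a gripper value outside its range is refused whole. The fingers move at their own pace and stop on an object; "newtons" is the grip in N (left out, the last holds). Time passes only in rows, so rows that repeat a pose let the fingers close. It gives the time, the measured TCP pose, the force, the opening and the grip force at its end, in the units of the state.
- bot.read_state(): the state, without advancing time (a new reading comes with each control period).
- bot.read_camera(name): name is "side" or "top" or "wrist"; returns the picture (420x560x3 uint8, red, green, blue); there is no depth.
- bot.camera_info(name): a dict with "vertical_fov" (degrees; the focal length in pixels is half the picture's height over the tangent of half this angle, whatever the lens; pixels are square), "cx", "cy" (the principal point, pixels), "dist" ([k1, k2, p1, p2, k3] as OpenCV has them; the pictures are not rectified), "R" (3x3) and "t" (3): a world point X has camera coordinates R X + t. Camera axes: x right, y down, z forward; pixel columns grow to the right and rows downward; lengths in m; the calibration is good to about 2 mm. A picture is of the moment at which its call begins: read the wrist's pose just before it. camera_info takes no time and is no camera call; for the wrist camera it gives the pose at the moment of the call.
- bot.finish_job(): hands the job in; it is judged then, once.
Trained networks look in the newest picture that a camera, given by its name, has taken for a name from the list of things; names that differ only in an ending like _2 or _b are one class to them, and where a whole thing is asked for, a point or a joint stands for the part that bears it (a point fixed in the world has none). Each returns a list of dicts, best first, with "score" (0 to 1); they miss things now and then, are a little off and sometimes report something else, mostly with a low value. They report only what shows in the picture. A call takes as long as a camera call. They do not tell look-alikes from the thing itself.
- bot.recognise(target, camera): "box" ([left, top, right, bottom] as shares, 0 to 1, of the picture: columns of its width, rows of its height, round what is visible of it).
- bot.trace(target, camera): "mask" (420x560 bool, what is visible of it) and "box" ([left, top, right, bottom] as shares, 0 to 1, of the picture: columns of its width, rows of its height, round what is visible of it).
- bot.mark_of(target, camera): "at" ([row, column] as shares, 0 to 1, of the picture: columns of its width, rows of its height: a listed point, or the origin of a listed thing).
The state is a dict: "time": time; "q": joint angles; "joint_vel": joint speeds; "joint_torque": joint torques, N m; "tool_pos": TCP position; "tcp_rot": TCP orientation; "wrist_force": force on the tool from outside, world axes, zero at the start; "torque": the same for the moment, N m; "width": opening from 0.0 (shut) to 1.0 (fully open); "grip_force": force on a finger pad.
Only numpy, scipy, OpenCV 4.12 (cv2) and the standard library are available. Lean on these libraries where they do the work, as an engineer would, in place of code of your own. Each camera call takes 0.05 s, during which the arm holds its last target. There are 200 camera calls.

### The job

Use the red scoop (it has a black tab to hold it by) to tip all six brass barrel nuts into the open cassette while that stays latched in the green dock, then stand the scoop upright on the bench again and let go of it. Next pinch the cassette's two orange side catches together, lift it up out of the dock, and finish while still holding it by the pinched catches, level and at rest, about 10 cm or more above the dock, with all six nuts inside. Do not push the other things on the bench out of place.

Things in the scene. Friction and masses are not known exactly. Their poses are not given: they have to be found in the camera images.
- scoop_grip (a point): Centre of the black tab at the rear of the red scoop, where to grip it, 68 mm above the scoop's underside. Axes: z up, -x towards the spout (at yaw 0 the spout faces the robot). Tab: 36 mm long along x, 10 mm thick along y, top 27 mm above this point, free on both sides down to 23 mm below it.
- scoop: Red scoop standing free on the bench, 120 g; origin at its underside, 29 mm from scoop_grip towards the spout; axes as scoop_grip. 104 mm long, 38 mm wide (32 inside), side and rear walls 45 mm high, floor 3 mm thick, flat from x = -28 to +28 mm; from x = -28 a ramp rises at 15 degrees to the spout lip at x = -73 mm.
- scoop_lip (a point): Middle of the scoop's spout lip: 102 mm from scoop_grip along the scoop's -x and 53 mm lower (15 mm above the scoop's underside). Same axes. The nuts roll out over it when the spout is tipped down by 40 to 65 degrees.
- cassette_grip (a point): Midway between the cassette's two orange catch pads, 55 mm above its underside, 20 mm below its rim (63 mm above the bench while docked). Axes: z up, x along the cassette, y from catch to catch. Each pad is 30 mm long (x) and 30 mm tall, centred level with this point; their outer faces are 65 mm apart at rest, 53 mm when both are fully pressed.
- cassette: White and blue open-topped cassette; origin at the centre of its underside, axes as cassette_grip. Outside 116 (x) by 45 (y) by 75 mm tall, walls and floor 2.5 mm, mouth 111 x 40 mm. About 190 g empty. Latched in the dock with about 1 mm of play; comes straight up once both catches are pressed.
- catch_left (a joint): How far the catch on the cassette's +y side is pressed inward: 0 at rest, 0.006 (m) fully pressed, against a spring of 3 N at rest rising to 6 N. Its hook lies under the dock's steel keeper until it is pressed about 4 mm.
- catch_right (a joint): The same for the catch on the cassette's -y side.
- dock: Green filling dock fixed to the bench; origin at the centre of its underside, axes as the cassette's. Base plate 160 (x) by 110 mm (y), 8 mm thick. Steel keepers, one on each side, 34 mm long in x, 35 to 46 mm from the mid-line, reach 30 mm above the bench; the grey guides around the cassette's foot reach 28 mm.
- nut0_center (a point): Centre of a brass barrel nut, a cylinder 14 mm across and 14 mm long, 20 g; at the start it lies in the scoop.
- nut1_center (a point): Centre of another such barrel nut.
- nut2_center (a point): Centre of another such barrel nut.
- nut3_center (a point): Centre of another such barrel nut.
- nut4_center (a point): Centre of another such barrel nut.
- nut5_center (a point): Centre of another such barrel nut.
- glue: Bystander to be left alone: a yellow glue bottle with a red cap, 60 mm across and 170 mm tall, standing; pose of its underside.
- jar: Bystander to be left alone: a closed amber jar with a steel lid, 72 mm across and 100 mm tall, standing; pose of its underside.
- mallet: Bystander to be left alone: a hammer with a wooden handle, 280 mm long, lying flat; pose of its underside.
- square: Bystander to be left alone: a carpenter's try square lying flat: dark wooden stock 30 x 100 x 16 mm and steel blade 170 mm long; pose of its underside.
- offcut: Bystander to be left alone: a pale timber offcut, 120 x 70 x 35 mm; pose of its underside.
Mind the look-alikes: they are no part of the job. There is more than one size of the dock; the job needs the smallest.

How it is judged:
On the way, in this order (a step that is already met when the one before it is completed fails the run):
1. all six nuts are in the cassette while it is still latched in the dock and the scoop is off the bench (x of nut0_center in the frame of cassette_grip between -0.057 and 0.057 m and y of nut0_center in the frame of cassette_grip between -0.021 and 0.021 m and z of nut0_center in the frame of cassette_grip between -0.056 and 0.018 m and x of nut1_center in the frame of cassette_grip between -0.057 and 0.057 m and y of nut1_center in the frame of cassette_grip between -0.021 and 0.021 m and z of nut1_center in the frame of cassette_grip between -0.056 and 0.018 m and x of nut2_center in the frame of cassette_grip between -0.057 and 0.057 m and y of nut2_center in the frame of cassette_grip between -0.021 and 0.021 m and z of nut2_center in the frame of cassette_grip between -0.056 and 0.018 m and x of nut3_center in the frame of cassette_grip between -0.057 and 0.057 m and y of nut3_center in the frame of cassette_grip between -0.021 and 0.021 m and z of nut3_center in the frame of cassette_grip between -0.056 and 0.018 m and x of nut4_center in the frame of cassette_grip between -0.057 and 0.057 m and y of nut4_center in the frame of cassette_grip between -0.021 and 0.021 m and z of nut4_center in the frame of cassette_grip between -0.056 and 0.018 m and x of nut5_center in the frame of cassette_grip between -0.057 and 0.057 m and y of nut5_center in the frame of cassette_grip between -0.021 and 0.021 m and z of nut5_center in the frame of cassette_grip between -0.056 and 0.018 m and distance of cassette_grip from where it was at the start of the episode below 0.01 m and height (world z) of scoop_grip above 0.09 m), for 0.1 s.
2. the scoop stands upright on the bench, let go, with the nuts in the cassette still in the dock (angle between scoop_grip's own z axis and vertical below 0.1 rad and height (world z) of scoop_grip between 0.063 and 0.073 m and contact force between scoop and the arm below 0.05 N and contact force between scoop and the fingers below 0.05 N and linear speed of scoop below 0.03 m/s and x of nut0_center in the frame of cassette_grip between -0.057 and 0.057 m and y of nut0_center in the frame of cassette_grip between -0.021 and 0.021 m and z of nut0_center in the frame of cassette_grip between -0.056 and 0.018 m and x of nut1_center in the frame of cassette_grip between -0.057 and 0.057 m and y of nut1_center in the frame of cassette_grip between -0.021 and 0.021 m and z of nut1_center in the frame of cassette_grip between -0.056 and 0.018 m and x of nut2_center in the frame of cassette_grip between -0.057 and 0.057 m and y of nut2_center in the frame of cassette_grip between -0.021 and 0.021 m and z of nut2_center in the frame of cassette_grip between -0.056 and 0.018 m and x of nut3_center in the frame of cassette_grip between -0.057 and 0.057 m and y of nut3_center in the frame of cassette_grip between -0.021 and 0.021 m and z of nut3_center in the frame of cassette_grip between -0.056 and 0.018 m and x of nut4_center in the frame of cassette_grip between -0.057 and 0.057 m and y of nut4_center in the frame of cassette_grip between -0.021 and 0.021 m and z of nut4_center in the frame of cassette_grip between -0.056 and 0.018 m and x of nut5_center in the frame of cassette_grip between -0.057 and 0.057 m and y of nut5_center in the frame of cassette_grip between -0.021 and 0.021 m and z of nut5_center in the frame of cassette_grip between -0.056 and 0.018 m and distance of cassette_grip from where it was at the start of the episode below 0.01 m), for 0.2 s.
At the end, for the whole second after the job is handed in: The fingers hold the cassette by its two catches, both pressed in by more than 4.5 mm, its underside more than 90 mm above the bench, tilted less than 0.3 rad, still and touching neither dock nor scoop, with all six nuts inside below its rim; the scoop stands upright on the bench, let go (height (world z) of cassette_grip above 0.145 m and angle between cassette_grip's own z axis and vertical below 0.3 rad and value of joint each of catch_left, catch_right above 0.0045 m and contact force between cassette and the fingers above 2 N and contact force between cassette and dock below 0.05 N and contact force between cassette and scoop below 0.05 N and linear speed of cassette below 0.05 m/s and x of nut0_center in the frame of cassette_grip between -0.057 and 0.057 m and y of nut0_center in the frame of cassette_grip between -0.021 and 0.021 m and z of nut0_center in the frame of cassette_grip between -0.056 and 0.018 m and x of nut1_center in the frame of cassette_grip between -0.057 and 0.057 m and y of nut1_center in the frame of cassette_grip between -0.021 and 0.021 m and z of nut1_center in the frame of cassette_grip between -0.056 and 0.018 m and x of nut2_center in the frame of cassette_grip between -0.057 and 0.057 m and y of nut2_center in the frame of cassette_grip between -0.021 and 0.021 m and z of nut2_center in the frame of cassette_grip between -0.056 and 0.018 m and x of nut3_center in the frame of cassette_grip between -0.057 and 0.057 m and y of nut3_center in the frame of cassette_grip between -0.021 and 0.021 m and z of nut3_center in the frame of cassette_grip between -0.056 and 0.018 m and x of nut4_center in the frame of cassette_grip between -0.057 and 0.057 m and y of nut4_center in the frame of cassette_grip between -0.021 and 0.021 m and z of nut4_center in the frame of cassette_grip between -0.056 and 0.018 m and x of nut5_center in the frame of cassette_grip between -0.057 and 0.057 m and y of nut5_center in the frame of cassette_grip between -0.021 and 0.021 m and z of nut5_center in the frame of cassette_grip between -0.056 and 0.018 m and angle between scoop_grip's own z axis and vertical below 0.1 rad and height (world z) of scoop_grip between 0.063 and 0.073 m and contact force between scoop and the arm below 0.05 N and contact force between scoop and the fingers below 0.05 N and linear speed of scoop below 0.03 m/s); the arm keeps its last pose, push and grip.
It fails at once if the glue is pushed more than 30 mm or knocked over (distance of glue from where it was at the start of the episode above 0.03 m).
It fails at once if the jar is pushed more than 30 mm or knocked over (distance of jar from where it was at the start of the episode above 0.03 m).
It fails at once if the mallet is pushed more than 30 mm or knocked over (distance of mallet from where it was at the start of the episode above 0.03 m).
It fails at once if the square is pushed more than 30 mm or knocked over (distance of square from where it was at the start of the episode above 0.03 m).
It fails at once if the offcut is pushed more than 30 mm or knocked over (distance of offcut from where it was at the start of the episode above 0.03 m).
It also fails if it takes over 66 s, if anything falls off the work surface, if the arm or the gripper's body presses on something with over 40 N, if the wrist force passes 120 N, or if a joint passes its speed limit or range.

## Working session

There is one attempt and no reset: what is moved stays moved. The work goes in short steps, Python scripts to look and compute and a tool call to move; the robot and the scene stay as the last step left them, time stands still between calls to the robot, and variables do not carry over. Pictures are saved under pics/ and viewed, at most 13 in all, crops included, and the job is handed in when it is done.

Besides the shell and the picture viewer there is one more tool, called after ">>>" as name([rows], argument=value, ...), one row to a line, values as JSON. servo_tool: Moves the arm, as the interface text tells. Shifts and turns lie within -1 to 1; 1 stands for 0.15 m of shift or 180 degrees of turn. Its arguments: {"type":"object","properties":{"series":{"type":"array","items":{"type":"array","items":{"type":"number"}}},"newtons":{"type":"number"}},"required":["series"]}

```bash
mkdir -p pics; ls; python3 - <<'E'
from workcell import bot
import cv2
s=bot.read_state(); print(s)
for n in("top","side"):
    im=bot.read_camera(n); cv2.imwrite(f"pics/{n}0.png",im[:,:,::-1])
    i=bot.camera_info(n); print(n,i)
    for t in("scoop_grip","scoop_lip","cassette_grip","dock","cassette"):
        print(t,[(round(d['score'],2),[round(d['at'][1]*560),round(d['at'][0]*420)]) for d in bot.mark_of(t,n)])
E
```

```text
pics
{'time': 0.0, 'q': array([ 1.30414456e+00,  2.64776815e-01,  1.60541580e+00,  8.99754723e-06,
        1.27366582e+00, -3.68671409e-02]), 'joint_vel': array([-5.96032862e-04,  6.03691722e-04, -1.83682337e-03, -8.86639083e-05,
        5.32204910e-04,  4.82021857e-04]), 'joint_torque': array([-2.54734179e-03, -5.15090990e+01, -3.67324877e+01, -3.65961682e-05,
        1.26828262e-02,  4.39803287e-06]), 'tool_pos': array([0.15352518, 0.65654796, 0.22992349]), 'tcp_rot': array([-0.36011493, -3.12052941,  0.00351574]), 'wrist_force': array([ 0.2878891 ,  0.27097325, -0.59823262]), 'torque': array([-0.05105913, -0.0418152 , -0.03389996]), 'grip_force': 0.0, 'width': 1.000113718471215}
top {'vertical_fov': 53.37012612533796, 'cx': 272.7414396667198, 'cy': 209.02589744404688, 'dist': array([0.00686106, 0.        , 0.        , 0.        , 0.        ]), 'R': array([[ 0.01829539, -0.99980514,  0.0074139 ],
       [-0.99846808, -0.01865719, -0.05209029],
       [ 0.05221846, -0.00644953, -0.99861486]]), 't': array([-0.00779948,  0.44688202,  1.36367648])}
scoop_grip [(0.92, [221, 181])]
scoop_lip [(0.59, [376, 167]), (0.57, [207, 211])]
cassette_grip [(0.68, [333, 206]), (0.51, [280, 139])]
dock [(0.7, [172, 287]), (0.67, [329, 208]), (0.62, [403, 279])]
cassette [(0.88, [329, 206]), (0.7, [400, 213]), (0.42, [150, 200])]
side {'vertical_fov': 42.1738625277592, 'cx': 276.93159151007785, 'cy': 210.01890205034744, 'dist': array([-0.15618838,  0.        ,  0.        ,  0.        ,  0.        ]), 'R': array([[ 0.85089074, -0.52533738, -0.00236212],
       [-0.39111523, -0.63047598, -0.67046917],
       [ 0.35073326,  0.57141988, -0.74193363]]), 't': array([-0.3744875 ,  0.20728457,  1.60839092])}
scoop_grip [(0.64, [272, 163])]
scoop_lip [(0.6, [242, 177]), (0.34, [257, 139])]
cassette_grip [(0.75, [315, 248])]
dock [(0.83, [296, 357]), (0.75, [315, 260]), (0.69, [166, 190])]
cassette [(0.73, [317, 256])]
```

View pics/top0.png

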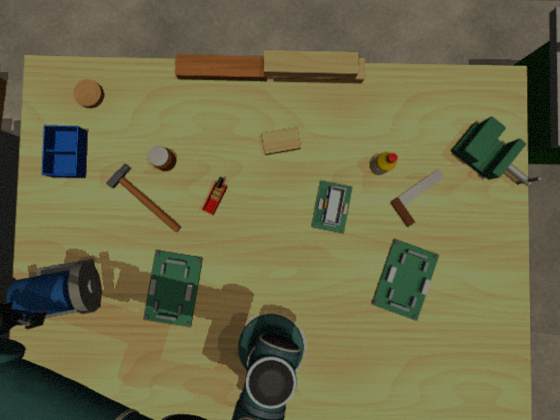

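View pics/side0.png

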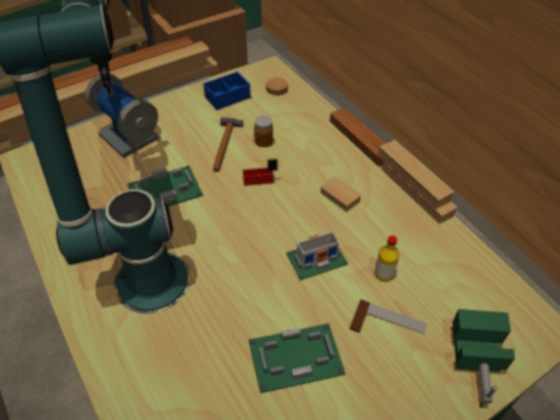

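The top view shows the scoop at (215,195), with its tab at (221,181) and its spout toward the robot. The cassette sits in the smallest dock at (332,206). The glue is right of it at (386,162), the offcut at (281,140), the hammer left of the scoop and the square at (415,197).

```bash
cat > h.py <<'E'
from workcell import bot
import numpy as np, cv2
def K(i): f=210/np.tan(np.radians(i["vertical_fov"]/2)); return np.array([[f,0,i["cx"]],[0,f,i["cy"]],[0,0,1.]])
def ray(i,px):
    u=cv2.undistortPoints(np.array([[px]],float),K(i),i["dist"])[0,0]
    return -i["R"].T@i["t"], i["R"].T@np.array([u[0],u[1],1])
def atz(i,px,z):
    c,d=ray(i,px); return c+d*(z-c[2])/d[2]
def proj(i,P):
    return cv2.projectPoints(np.atleast_2d(np.array(P,float)),cv2.Rodrigues(i["R"])[0],i["t"],K(i),i["dist"])[0][:,0]
def tri(*ips):
    A=0;b=0
    for i,p in ips:
        c,d=ray(i,p); d/=np.linalg.norm(d); M=np.eye(3)-np.outer(d,d); A=A+M; b=b+M@c
    return np.linalg.solve(A,b)
E
python3 - <<'E'
from h import *
T=bot.camera_info("top");S=bot.camera_info("side")
np.set_printoptions(precision=4,suppress=True)
print("grip",atz(T,(221,181),.068),tri((T,(221,181)),(S,(272,163))))
print("lip",atz(T,(207,211),.015),tri((T,(207,211)),(S,(242,177))))
print("cas",atz(T,(333,206),.063),tri((T,(333,206)),(S,(315,248))))
im=bot.read_camera("top")
m=bot.trace("cassette","top"); 
for t,z in(("cassette",.08),("dock",.008),("scoop",.04),("glue",.1),("jar",.09),("mallet",.02),("square",.01),("offcut",.035)):
    for d in bot.trace(t,"top")[:3]:
        r=cv2.minAreaRect(np.argwhere(d["mask"])[:,::-1].astype(np.float32)); P=[atz(T,p,z)[:2] for p in cv2.boxPoints(r)]
        e=P[1]-P[0];f=P[2]-P[1]; L=e if np.linalg.norm(e)>np.linalg.norm(f) else f
        print(t,round(d["score"],2),np.mean(P,0),np.linalg.norm(e),np.linalg.norm(f),"long axis",np.degrees(np.arctan2(L[1],L[0])))
E
```

```text
grip [0.5297 0.1662 0.068 ] [0.5259 0.1656 0.0824]
lip [0.4363 0.2159 0.015 ] [0.4344 0.2156 0.0221]
cas [ 0.4575 -0.1902  0.063 ] [ 0.457  -0.191   0.0537]
cassette 0.79 [ 0.4565 -0.1892] 0.06597654165824629 0.11297292126263264 long axis -179.46026787890213
cassette 0.58 [ 0.6565 -0.0206] 0.12049343850527663 0.07584785821270261 long axis -79.66799182245806
dock 0.74 [0.1807 0.3234] 0.23158493393153523 0.16149196047845105 long axis -7.555001252801523
dock 0.67 [ 0.2244 -0.4358] 0.2335109594496681 0.16329996358724713 long axis -19.09417945692905
dock 0.63 [ 0.4582 -0.192 ] 0.1607121735060193 0.11130527365251117 long axis -9.233654890484788
scoop 0.74 [0.4855 0.187 ] 0.12404117341382032 0.046368524067474014 long axis -25.03434891042853
glue 0.58 [ 0.5933 -0.3384] 0.09546590182507404 0.06351520207325383 long axis -44.085795359394744
jar 0.77 [0.595  0.3492] 0.06837187804937916 0.09244533237920417 long axis -115.54149107189286
mallet 0.91 [0.4604 0.4181] 0.08955429498034065 0.28170332558424926 long axis -133.69928746305118
square 0.62 [ 0.4958 -0.4923] 0.19880469196402137 0.09808810961041371 long axis -52.3250129908432
offcut 0.8 [ 0.668 -0.021] 0.1202774550570527 0.07517361429933608 long axis -78.62377804731108
```

>>> servo_tool([
  [0.6, -0.8, 0, 0, 0, -0.04, 0],
  [0.6, -0.8, 0, 0, 0, -0.04, 0],
  [0.6, -0.8, 0, 0, 0, -0.04, 0],
  [0.6, -0.8, 0, 0, 0, -0.04, 0],
])

```text
time: 1.5
tool_pos: [0.2467, 0.5329, 0.2312]
tcp_rot: [0.562, 3.089, -0.004]
wrist_force: [-1.3, 0.7, -0.1]
width: 0.998
grip_force: 0.0
```

>>> servo_tool([
  [0.6, -0.8, 0, 0, 0, -0.04, 0],
  [0.6, -0.8, 0, 0, 0, -0.04, 0],
  [0.6, -0.8, 0, 0, 0, -0.04, 0],
  [0.6, -0.8, 0, 0, 0, -0.04, 0],
])

```text
time: 1.9
tool_pos: [0.3365, 0.4138, 0.2315]
tcp_rot: [0.756, 3.047, -0.001]
wrist_force: [-1.1, -0.1, -0.2]
width: 0.998
grip_force: 0.0
```

>>> servo_tool([
  [0.6, -0.8, 0, 0, 0, 0, 0],
  [0.6, -0.8, 0, 0, 0, 0, 0],
  [0.6, -0.8, 0, 0, 0, 0, 0],
  [0.6, -0.8, 0, 0, 0, 0, 0],
])

```text
time: 2.3
tool_pos: [0.4267, 0.2943, 0.2317]
tcp_rot: [0.756, 3.047, -0.001]
wrist_force: [-1.3, 0.6, -0.0]
width: 0.997
grip_force: 0.0
```

>>> servo_tool([
  [0.5, -0.8, 0, 0, 0, 0, 0],
  [0.5, -0.8, 0, 0, 0, 0, 0],
  [0.5, -0.8, 0, 0, 0, 0, 0],
  [0.5, -0.8, 0, 0, 0, 0, 0],
  [0.5, -0.8, 0, 0, 0, 0, 0],
])

```text
time: 2.8
tool_pos: [0.4989, 0.1781, 0.2313]
tcp_rot: [-0.751, -3.05, -0.002]
wrist_force: [-0.5, 0.2, -0.2]
width: 1.003
grip_force: 0.0
```

```bash
python3 - <<'E'
from h import *
np.set_printoptions(precision=4,suppress=True)
s=bot.read_state(); print(s["time"],s["tool_pos"],s["q"],cv2.Rodrigues(s["tcp_rot"])[0])
im=bot.read_camera("wrist");W=bot.camera_info("wrist"); cv2.imwrite("pics/w1.png",im[:,:,::-1])
print(-W["R"].T@W["t"],W["R"])
for t,z in(("scoop_grip",.068),("scoop_lip",.015),("scoop",0)):
    for d in bot.mark_of(t,"wrist"):
        p=(d["at"][1]*560,d["at"][0]*420); print(t,round(d["score"],2),p,atz(W,p,z))
E
```

```text
2.8 [0.4989 0.1781 0.2313] [ 0.2951 -0.0118  1.9126  0.0013  1.2409 -0.7934] [[-0.8858  0.4641 -0.0005]
 [ 0.4641  0.8858  0.0012]
 [ 0.001   0.0008 -1.    ]]
[0.4322 0.2135 0.3739] [[ 0.463   0.8863  0.002 ]
 [ 0.8467 -0.443   0.2947]
 [ 0.2621 -0.1348 -0.9556]]
scoop_grip 0.85 (281.4, 225.204) [0.5289 0.1721 0.068 ]
scoop_lip 0.88 (274.4, 104.496) [0.4353 0.2142 0.015 ]
scoop 0.56 (276.528, 179.298) [0.503  0.1815 0.    ]
```

View pics/w1.png

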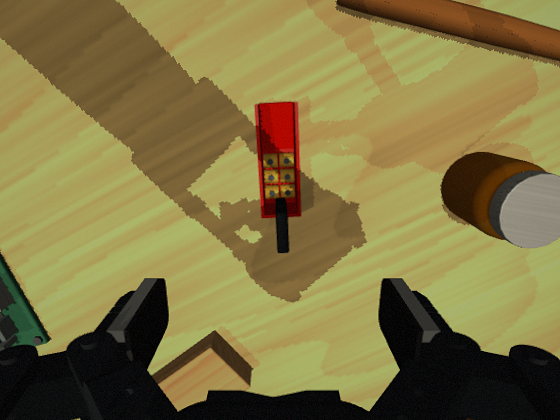

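```bash
python3 - <<'E'
from h import *
np.set_printoptions(precision=4,suppress=True)
W=bot.camera_info("wrist")
a=atz(W,(281.5,210),.095);b=atz(W,(283,252),.095);print(a,b,np.degrees(np.arctan2(*(b-a)[1::-1])))
for pa,pb,z in(((256,103),(261,217),.045),((297.5,103),(300,216),.045)):
    a=atz(W,pa,z);b=atz(W,pb,z);print(a,b,np.linalg.norm(b-a),np.degrees(np.arctan2(*(b-a)[1::-1])))
E
```

```text
[0.5087 0.1819 0.095 ] [0.5416 0.1664 0.095 ] -25.104791942056863
[0.4262 0.2006 0.045 ] [0.5197 0.1558 0.045 ] 0.10363955441641681 -25.61545912932808
[0.4428 0.2324 0.045 ] [0.5358 0.189  0.045 ] 0.10270771668466364 -25.023815166129722
```

>>> servo_tool([
  [0.187, -0.034, 0, 0, 0, 0.0136, 0],
  [0.187, -0.034, -0.8, 0, 0, 0.0136, 0],
  [0.187, -0.034, -0.8, 0, 0, 0.0136, 0],
  [0.187, -0.034, -0.8, 0, 0, 0.0136, 0],
])

```text
time: 3.4
tool_pos: [0.5227, 0.1726, 0.1062]
tcp_rot: [-0.679, -3.06, 0.005]
wrist_force: [-0.3, 0.6, -0.2]
width: 1.001
grip_force: 0.0
```

>>> servo_tool([
  [0, 0, -0.2, 0, 0, 0, 0],
  [0, 0, -0.395, 0, 0, 0, 0],
  [0, 0, -0.395, 0, 0, 0, 0],
  [0, 0, -0.395, 0, 0, 0, 0.6],
  [0, 0, -0.395, 0, 0, 0, 0.8],
  [0, 0, -0.395, 0, 0, 0, 1],
  [0, 0, -0.395, 0, 0, 0, 1],
  [0, 0, -0.395, 0, 0, 0, 1],
  [0, 0, -0.395, 0, 0, 0, 1],
  [0, 0, -0.395, 0, 0, 0, 1],
  [0, 0, -0.395, 0, 0, 0, 1],
  [0, 0, -0.395, 0, 0, 0, 1],
], newtons=50)

```text
time: 4.6
tool_pos: [0.5275, 0.1722, 0.0531]
tcp_rot: [0.683, 3.065, 0.001]
wrist_force: [-0.7, -0.4, 5.6]
width: 0.109
grip_force: 50.4
```

>>> servo_tool([
  [0, 0, 0.1, 0, 0, 0, 1],
  [0, 0, 0.3, 0, 0, 0, 1],
  [0, 0, 0.5, 0, 0, 0, 1],
  [0, 0, 0.7, 0, 0, 0, 1],
  [0, -0.1, 0.9, 0, 0, 0, 1],
  [0, -0.3, 0.9, 0, 0, 0, 1],
  [0, -0.5, 0.9, 0, 0, 0, 1],
  [0, -0.7, 0.9, 0, 0, 0, 1],
  [0, -0.9, 0.9, 0, 0, 0, 1],
  [0, -1, 0.9, 0, 0, 0, 1],
  [0, -1, 0.9, 0, 0, 0, 1],
  [0, -1, 0.9, 0, 0, 0, 1],
])

```text
time: 5.8
tool_pos: [0.5266, 0.0224, 0.187]
tcp_rot: [-0.685, -3.066, -0.001]
wrist_force: [-0.3, 0.2, -3.0]
width: 0.11
grip_force: 49.2
```

```bash
python3 - <<'E'
from h import *
np.set_printoptions(precision=4,suppress=True)
s=bot.read_state(); print(s["time"],s["tool_pos"],s["wrist_force"],s["width"])
im=bot.read_camera("wrist");W=bot.camera_info("wrist"); cv2.imwrite("pics/w2.png",im[:,:,::-1])
for t,z in(("cassette_grip",.063),("dock",0),("cassette",.008),("scoop_lip",None),("scoop_grip",None)):
    for d in bot.mark_of(t,"wrist"):
        p=(d["at"][1]*560,d["at"][0]*420); print(t,round(d["score"],2),p,atz(W,p,z) if z is not None else "")
E
```

```text
5.8 [0.5266 0.0224 0.187 ] [-0.2972  0.2436 -2.989 ] 0.10955021306400056
dock 0.66 (42.28, 222.60000000000002) [ 0.4651 -0.1925  0.    ]
cassette 0.6 (34.72, 224.70000000000002) [ 0.4636 -0.1943  0.008 ]
scoop_lip 0.89 (276.528, 38.22) 
scoop_grip 0.94 (274.008, 299.502)
```

View pics/w2.png

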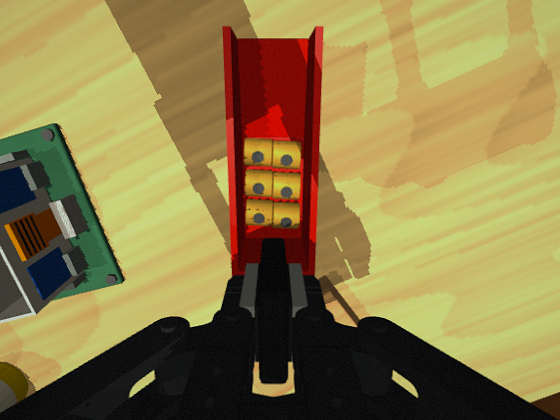

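Six nuts lie in the held scoop at (270,180), and the lip is at (276,38). The dock with the cassette enters at the left edge (40,220).

>>> servo_tool([
  [0, -0.1, 0.1, 0, 0, 0.02, 1],
  [0, -0.3, 0.2, 0, 0, 0.04, 1],
  [0, -0.5, 0.3, 0, 0, 0.06, 1],
  [0, -0.6, 0.3, 0, 0, 0.08, 1],
  [0, -0.7, 0.3, 0, 0, 0.089, 1],
  [0, -0.7, 0.3, 0, 0, 0.089, 1],
  [0, -0.7, 0.3, 0, 0, 0.089, 1],
])

```text
time: 6.8
tool_pos: [0.5268, -0.0824, 0.2319]
tcp_rot: [-0.251, -3.131, -0.001]
wrist_force: [0.1, 0.0, -2.7]
width: 0.11
grip_force: 49.4
```

```bash
python3 - <<'E'
from h import *
np.set_printoptions(precision=4,suppress=True)
s=bot.read_state(); print(s["time"],s["tool_pos"],s["wrist_force"],s["width"],s["q"],cv2.Rodrigues(s["tcp_rot"])[0])
im=bot.read_camera("wrist");W=bot.camera_info("wrist"); cv2.imwrite("pics/w3.png",im[:,:,::-1])
print(-W["R"].T@W["t"],W["R"])
for t,z in(("cassette_grip",.063),("dock",0),("cassette",.008),("scoop_lip",None),("scoop_grip",None)):
    for d in bot.mark_of(t,"wrist"):
        p=(d["at"][1]*560,d["at"][0]*420); print(t,round(d["score"],2),p,atz(W,p,z) if z is not None else "")
E
```

```text
6.8 [ 0.5268 -0.0824  0.2319] [ 0.1043  0.014  -2.7003] 0.10967524002294299 [-0.2023 -0.0052  1.9049  0.0007  1.2423 -1.6136] [[-0.9873  0.159  -0.0003]
 [ 0.159   0.9873  0.0007]
 [ 0.0004  0.0007 -1.    ]]
[ 0.4529 -0.0702  0.3745] [[ 0.1588  0.9873  0.0018]
 [ 0.9431 -0.1522  0.2957]
 [ 0.2922 -0.0452 -0.9553]]
cassette_grip 0.66 (284.48, 147.882) [ 0.4919 -0.0661  0.063 ]
cassette_grip 0.63 (131.712, 137.004) [ 0.4622 -0.1918  0.063 ]
cassette 0.59 (150.696, 133.518) [ 0.4636 -0.1938  0.008 ]
scoop_lip 0.67 (275.01599999999996, 40.908) 
scoop_grip 0.65 (273.784, 299.796)
```

View pics/w3.png

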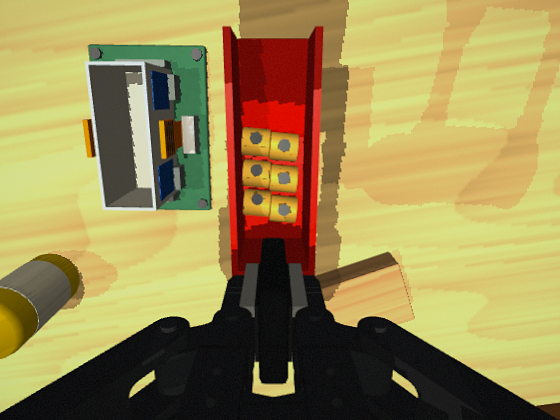

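```bash
python3 - <<'E'
from h import *
np.set_printoptions(precision=4,suppress=True)
W=bot.camera_info("wrist");s=bot.read_state();p=s["tool_pos"];R=cv2.Rodrigues(s["tcp_rot"])[0]
P=[atz(W,q,.083)[:2] for q in((88,63),(147,60),(156,208),(104,210))]
print(P,"ctr",np.mean(P,0),[np.linalg.norm(P[i]-P[i-1]) for i in range(4)])
for i,j in((0,3),(1,2)): e=P[j]-P[i];print(np.degrees(np.arctan2(e[1],e[0])))
D=[atz(W,q,.008)[:2] for q in((89,46),(205,45),(211,209))];e=D[2]-D[1];print(D,"dock ctr",(D[0]+D[2])/2,np.degrees(np.arctan2(e[1],e[0])),np.linalg.norm(e))
g=p-R[:,2]*.018; X=-R[:,0];Z=np.array([0,0,1])
print("expected grip,lip px",proj(W,[g,g-X*.102-Z*.053]))
for dz in(-.053,-.048): print("lip from px",(atz(W,(275,39.5),g[2]+dz)-g)@np.c_[X,R[:,1],Z])
E
```

```text
[array([ 0.4036, -0.2023]), array([ 0.4088, -0.1579]), array([ 0.5217, -0.1799]), array([ 0.5165, -0.2236])] ctr [ 0.4626 -0.1909] [np.float64(0.11487461233899411), np.float64(0.04461999267452418), np.float64(0.11496623437352727), np.float64(0.044028362566202926)]
-10.725633225167506
-11.018097537250467
[array([ 0.3768, -0.2309]), array([ 0.3936, -0.1241]), array([ 0.5496, -0.1512])] dock ctr [ 0.4632 -0.191 ] -9.86117702432514 0.15831770354438393
expected grip,lip px [[272.3945 302.9425]
 [272.2218  37.9008]]
lip from px [-0.1013  0.0012 -0.053 ]
lip from px [-0.1006  0.0012 -0.048 ]
```

In w3 the cassette mouth is at (88–156, 60–210) and the scoop is central. The glue bottle is at the lower left (40,300).

```bash
python3 - <<'E'
from h import *
for c in("top","wrist"):
    for d in bot.mark_of("glue",c): print(c,d["score"],atz(bot.camera_info(c),(d["at"][1]*560,d["at"][0]*420),0))
E
```

```text
top 0.83 [ 0.59291669 -0.35512855  0.        ]
wrist 0.71 [ 0.59912218 -0.3452352   0.        ]
```

>>> servo_tool([
  [0.05, -0.12, 0, 0, 0, 0, 1],
  [0.1, -0.3, 0, 0, 0, 0, 1],
  [0.2, -0.45, -0.05, 0, 0, -0.0072, 1],
  [0.25, -0.6, -0.1, -0.003, -0.018, -0.0072, 1],
  [0.3, -0.75, -0.15, -0.006, -0.036, -0.0072, 1],
  [0.353, -0.874, -0.153, -0.0101, -0.0546, -0.0072, 1],
  [0.353, -0.874, -0.153, -0.0101, -0.0546, -0.0072, 1],
  [0.353, -0.874, -0.153, -0.0101, -0.0546, -0.0072, 1],
])

```text
time: 8.0
tool_pos: [0.5793, -0.2147, 0.2089]
tcp_rot: [0.271, 2.957, -0.026]
wrist_force: [-0.2, -0.4, -2.5]
width: 0.112
grip_force: 49.5
```

```bash
cat > st.py <<'E'
from h import *
np.set_printoptions(precision=4,suppress=True)
s=bot.read_state();p=s["tool_pos"];R=cv2.Rodrigues(s["tcp_rot"])[0]
print(s["time"],p,s["wrist_force"],s["width"],"q",s["q"]);
X=-R[:,0];Y=R[:,1];Z=-R[:,2]
lip=p-X*.1015+Y*.001-Z*.035
c=np.array([.4628,-.191]);a=np.radians(-10.5);u=np.array([np.cos(a),np.sin(a)]);v=np.array([-u[1],u[0]])
print("lip",lip,"in cassette",(lip[:2]-c)@u,(lip[:2]-c)@v,"tilt",np.degrees(np.arcsin(X[2])),"yaw",np.degrees(np.arctan2(-Y[0],Y[1])))
def goal(tilt,lx,lz,yaw=-10.5):
    from scipy.spatial.transform import Rotation as Ro
    G=Ro.from_euler("z",yaw,degrees=True)*Ro.from_euler("y",-tilt,degrees=True)
    M=G.as_matrix(); L=np.r_[c+u*lx,lz]; t=L+M@[.1015,-.001,.035]
    Rt=M@np.diag([-1,1,-1]); rv=Ro.from_matrix(Rt@R.T).as_rotvec()
    print("goal",tilt,t,"row",np.round(np.r_[(t-p)/.15,rv/np.pi],4))
E
python3 - <<'E'
from st import *
goal(20,.025,.14);goal(35,.025,.1);goal(55,.025,.097)
E
```

```text
8.0 [ 0.5793 -0.2147  0.2089] [-0.2251 -0.3616 -2.5094] 0.11223341030946357 q [-0.4166  0.0644  1.8863  0.0445  1.0224 -1.8245]
lip [ 0.4871 -0.1967  0.157 ] in cassette 0.024948943434373042 -0.0011772078925808306 tilt 9.917058037952339 yaw -10.492017616706253
goal 20 [ 0.5692 -0.2117  0.2076] row [-0.0675  0.0197 -0.0089 -0.0096 -0.0552  0.    ]
goal 35 [ 0.5492 -0.208   0.1869] row [-0.2008  0.0444 -0.147  -0.0248 -0.1371  0.0001]
goal 55 [ 0.5163 -0.2019  0.2002] row [-0.4206  0.0852 -0.0581 -0.0451 -0.2464  0.0002]
```

>>> servo_tool([
  [0, 0.004, 0, -0.005, -0.028, 0, 1],
  [-0.002, 0.008, 0, -0.0096, -0.0552, 0, 1],
  [-0.002, 0.008, -0.1, -0.0096, -0.0552, 0, 1],
  [-0.002, 0.008, -0.2, -0.0096, -0.0552, 0, 1],
  [-0.002, 0.008, -0.296, -0.0096, -0.0552, 0, 1],
  [-0.002, 0.008, -0.296, -0.0096, -0.0552, 0, 1],
  [-0.002, 0.008, -0.296, -0.0096, -0.0552, 0, 1],
])

```text
time: 8.7
tool_pos: [0.5795, -0.2125, 0.1635]
tcp_rot: [0.253, 2.783, -0.045]
wrist_force: [-0.8, -0.7, -1.2]
width: 0.108
grip_force: 49.5
```

```bash
python3 - <<'E'
from st import *
for t in (26,32,38,44,50,56,60):goal(t,.035,.097)
im=bot.read_camera("side"); cv2.imwrite("pics/s2.png",cv2.resize(im[190:310,230:410,::-1],None,fx=4,fy=4))
E
```

```text
8.7 [ 0.5795 -0.2125  0.1635] [-0.7932 -0.7409 -1.1522] 0.10811375126882387 q [-0.4413  0.0085  2.0639  0.1308  0.7363 -1.9128]
lip [ 0.4975 -0.1965  0.096 ] in cassette 0.03516376565099194 0.000955663820399004 tilt 19.940273356791433 yaw -10.403418311062351
goal 26 [ 0.5716 -0.2122  0.173 ] row [-0.0522  0.0022  0.0632 -0.0061 -0.0331 -0.0005]
goal 32 [ 0.5634 -0.2107  0.1805] row [-0.107   0.0124  0.1133 -0.0122 -0.0659 -0.0005]
goal 38 [ 0.5545 -0.209   0.1871] row [-0.1666  0.0234  0.1573 -0.0182 -0.0987 -0.0005]
goal 44 [ 0.5449 -0.2072  0.1927] row [-0.2304  0.0353  0.1947 -0.0243 -0.1314 -0.0005]
goal 50 [ 0.5348 -0.2054  0.1973] row [-0.2977  0.0477  0.2252 -0.0303 -0.1642 -0.0005]
goal 56 [ 0.5243 -0.2034  0.2007] row [-0.3678  0.0607  0.2483 -0.0363 -0.197  -0.0005]
goal 60 [ 0.5171 -0.2021  0.2024] row [-0.4156  0.0696  0.2595 -0.0404 -0.2189 -0.0005]
```

View pics/s2.png

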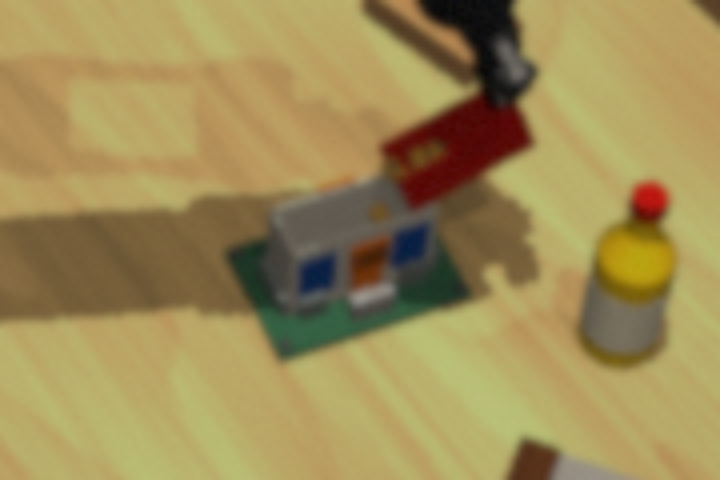

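The scoop lip sits over the cassette's far half at (400,190). Nuts are already rolling over the lip, with one inside the mouth at (377,210) and others on the ramp.

>>> servo_tool([
  [-0.0522, 0.0022, 0.0632, -0.0061, -0.0331, 0, 1],
  [-0.0522, 0.0022, 0.0632, -0.0061, -0.0331, 0, 1],
  [-0.107, 0.0124, 0.1133, -0.0122, -0.0659, 0, 1],
  [-0.107, 0.0124, 0.1133, -0.0122, -0.0659, 0, 1],
  [-0.1666, 0.0234, 0.1573, -0.0182, -0.0987, 0, 1],
  [-0.1666, 0.0234, 0.1573, -0.0182, -0.0987, 0, 1],
  [-0.2304, 0.0353, 0.1947, -0.0243, -0.1314, 0, 1],
  [-0.2304, 0.0353, 0.1947, -0.0243, -0.1314, 0, 1],
  [-0.2977, 0.0477, 0.2252, -0.0303, -0.1642, 0, 1],
  [-0.2977, 0.0477, 0.2252, -0.0303, -0.1642, 0, 1],
  [-0.2977, 0.0477, 0.2252, -0.0303, -0.1642, 0, 1],
  [-0.2977, 0.0477, 0.2252, -0.0303, -0.1642, 0, 1],
])

```text
time: 9.95
tool_pos: [0.5389, -0.1888, 0.216]
tcp_rot: [0.232, 2.288, -0.124]
wrist_force: [-0.6, 0.6, -1.5]
width: 0.111
grip_force: 49.8
```

```bash
python3 - <<'E'
from st import *
ims=[]
im=bot.read_camera("side");ims.append(cv2.resize(im[190:290,260:380,::-1],(480,400)))
im=bot.read_camera("top");ims.append(cv2.resize(im[160:250,290:380,::-1],(400,400)[:2]))
cv2.imwrite("pics/p3.png",np.hstack(ims)[:, :800])
for n in range(6): print([ (d["score"],d["at"]) for d in bot.mark_of(f"nut{n}_center","side")]) if n==0 else 0
im=bot.read_camera("wrist"); cv2.imwrite("pics/w4.png",im[:,:,::-1])
E
```

```text
9.95 [ 0.5389 -0.1888  0.216 ] [-0.6446  0.5924 -1.4764] 0.11051165628895045 q [-0.5119 -0.35    2.4476  0.7863  0.3074 -2.5484]
lip [ 0.4984 -0.1807  0.1168] in cassette 0.03313975888311366 0.016633448256430112 tilt 48.379200516723664 yaw -11.949171825697404
[]
```

View pics/w4.png

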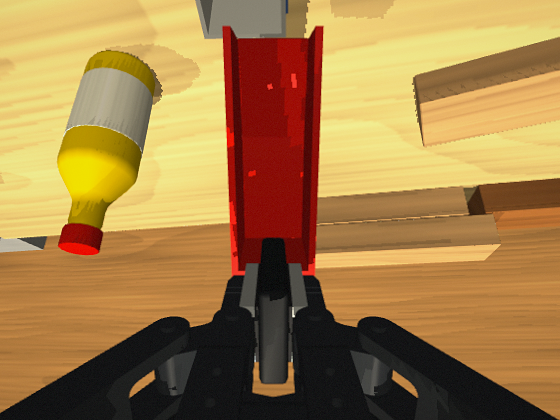

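The wrist view shows the scoop empty, with the cassette behind the lip at the top (250,20). Next I check the nuts inside the cassette.

View pics/p3.png

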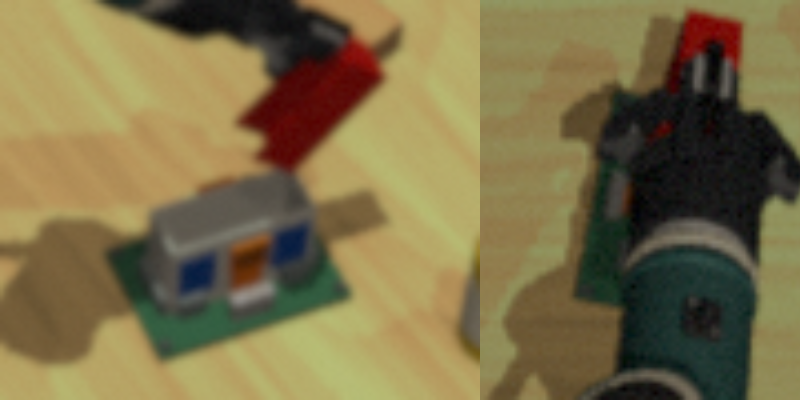

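```bash
python3 - <<'E'
from st import *
goal(0,.035,.17,-10.5)
E
```

```text
10.15 [ 0.5379 -0.1887  0.2147] [ 0.0541 -0.1689 -0.887 ] 0.10783650607513376 q [-0.5126 -0.3503  2.45    0.7885  0.3064 -2.5504]
lip [ 0.4974 -0.1805  0.1156] in cassette 0.03207045360678128 0.016599690825040675 tilt 48.329506212832854 yaw -12.008058622019009
goal 0 [ 0.5968 -0.2169  0.205 ] row [ 0.3931 -0.1875 -0.0645  0.0565  0.2625  0.006 ]
```

>>> servo_tool([
  [0, 0, 0.15, 0, 0, 0, 1],
  [0.05, 0.05, 0.25, 0.01, 0.047, 0, 1],
  [0.05, 0.1, 0.25, 0.02, 0.093, 0.002, 1],
  [0.05, 0.15, 0.25, 0.03, 0.14, 0.003, 1],
  [0, 0.3, 0.25, 0.04, 0.187, 0.004, 1],
  [-0.05, 0.5, 0.25, 0.05, 0.233, 0.005, 1],
  [-0.07, 0.7, 0.25, 0.0565, 0.2625, 0.006, 1],
  [-0.07, 0.7, 0.25, 0.0565, 0.2625, 0.006, 1],
  [-0.07, 0.7, 0.25, 0.0565, 0.2625, 0.006, 1],
  [-0.07, 0.7, 0.25, 0.0565, 0.2625, 0.006, 1],
  [-0.07, 0.7, 0.25, 0.0565, 0.2625, 0.006, 1],
])

```text
time: 11.25
tool_pos: [0.5262, -0.0838, 0.2517]
tcp_rot: [0.289, 3.127, -0.001]
wrist_force: [0.2, -0.3, -1.9]
width: 0.111
grip_force: 49.8
```

```bash
python3 - <<'E'
from st import *
a=bot.read_camera("wrist");W=bot.camera_info("wrist")
d=bot.mark_of("nut0_center","wrist"); print(d)
b=bot.read_camera("top")
cv2.imwrite("pics/c5.png",np.hstack([cv2.resize(a[30:250,60:260,::-1],(400,440)),cv2.resize(b[150:250,280:380,::-1],(400,440),interpolation=2)]))
E
```

```text
11.25 [ 0.5262 -0.0838  0.2517] [ 0.2308 -0.347  -1.8918] 0.1109966038878117 q [-0.2044 -0.0195  1.8822 -0.0003  1.2778 -1.591 ]
lip [ 0.4266 -0.0642  0.2166] in cassette -0.058687821356441 0.11805199647854765 tilt 0.06154504673484349 yaw -10.547590857839673
[{'at': [0.3033, 0.2537], 'score': 0.57}]
```

View pics/c5.png

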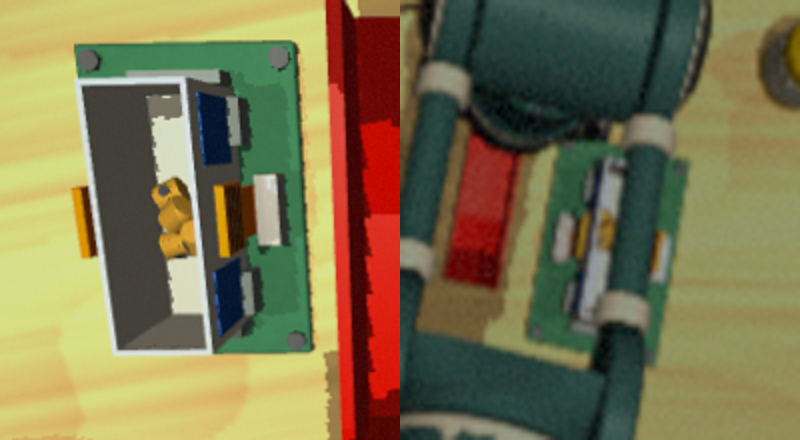

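Nuts lie inside the cassette at (172,220) in the left crop, and none are visible outside. The near wall hides part of the floor, so I will check again from above.

>>> servo_tool([
  [0, 0.3, 0, 0, 0, 0, 1],
  [0, 0.6, -0.2, 0, 0, 0, 1],
  [0, 0.76, -0.5, 0, 0, 0, 1],
  [0, 0.76, -0.75, 0, 0, 0, 1],
  [0, 0.76, -1, 0, 0, 0, 1],
  [0, 0.76, -1, 0, 0, 0, 1],
])

```text
time: 12.0
tool_pos: [0.521, 0.0307, 0.0966]
tcp_rot: [-0.286, -3.118, 0.002]
wrist_force: [-1.6, 0.6, -1.4]
width: 0.109
grip_force: 49.8
```

>>> servo_tool([
  [0, 0, -0.12, 0, 0, 0, 1],
  [0, 0, -0.25, 0, 0, 0, 1],
  [0, 0, -0.29, 0, 0, 0, 1],
  [0, 0, -0.3, 0, 0, 0, 1],
  [0, 0, -0.3, 0, 0, 0, 1],
])

```text
time: 12.5
tool_pos: [0.5279, 0.0305, 0.0587]
tcp_rot: [0.287, 3.125, 0.0]
wrist_force: [-0.1, -0.2, -1.3]
width: 0.113
grip_force: 50.0
```

```bash
python3 - <<'E'
from st import *
a=bot.read_camera("wrist")
for t in("scoop_grip","scoop_lip"): print([(d["score"],d["at"][1]*560,d["at"][0]*420) for d in bot.mark_of(t,"wrist")])
E
```

```text
12.5 [0.5279 0.0305 0.0587] [-0.1055 -0.2024 -1.3414] 0.1134470187565732 q [ 0.0108  0.162   2.0742 -0.0004  0.9022 -1.3763]
lip [0.4284 0.05   0.0234] in cassette -0.07772780123789601 0.23067551821586757 tilt 0.17913005583178757 yaw -10.511538150908368
[(0.91, 274.12, 300.804)]
[(0.57, 271.376, 38.388)]
```

Scoop has not slipped. I lower it the last 5–6 mm, then release and rise.

>>> servo_tool([
  [0, 0, -0.02, 0, 0, 0, 1],
  [0, 0, -0.033, 0, 0, 0, 1],
  [0, 0, -0.033, 0, 0, 0, 1],
  [0, 0, -0.033, 0, 0, 0, 1],
])

```text
time: 13.05
tool_pos: [0.5274, 0.0307, 0.053]
tcp_rot: [0.287, 3.126, -0.0]
wrist_force: [-0.9, -0.4, 5.6]
width: 0.109
grip_force: 50.8
```

>>> servo_tool([
  [0, 0, 0, 0, 0, 0, 0.7],
  [0, 0, 0, 0, 0, 0, 0],
  [0, 0, 0, 0, 0, 0, 0],
  [0, 0, 0, 0, 0, 0, 0],
  [0, 0, 0, 0, 0, 0, 0],
  [0, 0, 0, 0, 0, 0, 0],
  [0, 0, 0, 0, 0, 0, 0],
  [0, 0, 0.3, 0, 0, 0, 0],
  [0, 0, 0.6, 0, 0, 0, 0],
  [0, 0, 1, 0, 0, 0, 0],
  [0, 0, 1, 0, 0, 0, 0],
])

```text
time: 14.15
tool_pos: [0.5311, 0.0308, 0.2096]
tcp_rot: [0.286, 3.115, 0.002]
wrist_force: [0.8, -0.2, 0.4]
width: 0.998
grip_force: 0.0
```

>>> servo_tool([
  [-0.3, -0.3, 0.1, 0, 0, 0, 0],
  [-0.5, -0.6, 0.2, 0, 0, 0, 0],
  [-0.7, -0.95, 0.2, 0, 0, 0, 0],
  [-0.7, -0.95, 0.2, 0, 0, 0, 0],
  [-0.7, -0.95, 0.2, 0, 0, 0, 0],
  [-0.7, -0.95, 0.2, 0, 0, 0, 0],
])

```text
time: 14.75
tool_pos: [0.4216, -0.112, 0.232]
tcp_rot: [0.29, 3.127, 0.0]
wrist_force: [-0.1, 0.6, 0.1]
width: 1.0
grip_force: 0.0
```

```bash
python3 - <<'E'
from st import *
a=bot.read_camera("wrist");W=bot.camera_info("wrist")
for t,z in(("cassette_grip",.063),("dock",0)): print(t,[(d["score"],atz(W,(d["at"][1]*560,d["at"][0]*420),z)) for d in bot.mark_of(t,"wrist")])
cv2.imwrite("pics/w6.png",a[:,:,::-1])
E
```

```text
14.75 [ 0.4216 -0.112   0.232 ] [-0.1282  0.6247  0.1009] 1.000436415743831 q [-0.3173 -0.2044  2.084   0.0006  1.2607 -1.7032]
lip [ 0.322  -0.0924  0.1969] in cassette -0.1563825902365405 0.07132869344897448 tilt 0.07143973107164359 yaw -10.607059003936982
cassette_grip [(0.78, array([ 0.4655, -0.1928,  0.063 ]))]
dock []
```

View pics/w6.png

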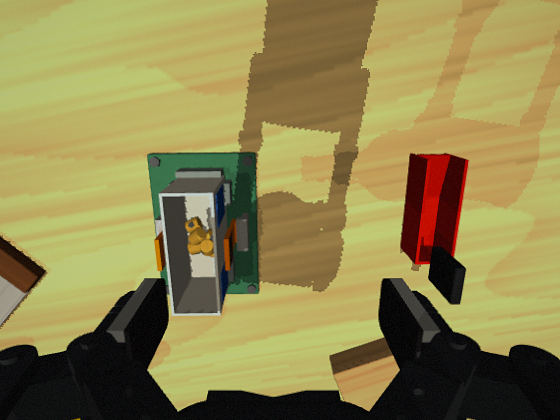

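The nuts are all piled inside the cassette around (198,238). The scoop stands empty and upright at (435,215), and nothing has spilled.

>>> servo_tool([
  [0.28, -0.53, 0, 0, 0, 0, 0],
  [0.28, -0.53, 0, 0, 0, 0, 0],
  [0.28, -0.53, -0.3, 0, 0, 0, 0],
  [0.28, -0.53, -0.5, 0, 0, 0, 0],
  [0.28, -0.53, -0.5, 0, 0, 0, 0],
  [0.28, -0.53, -0.5, 0, 0, 0, 0],
])

```text
time: 15.5
tool_pos: [0.4639, -0.1903, 0.1567]
tcp_rot: [-0.284, -3.128, -0.001]
wrist_force: [1.2, 0.2, 0.5]
width: 0.999
grip_force: 0.0
```

```bash
python3 - <<'E'
from st import *
a=bot.read_camera("wrist");W=bot.camera_info("wrist")
for t,z in(("cassette_grip",.063),): print(t,[(d["score"],atz(W,(d["at"][1]*560,d["at"][0]*420),z)) for d in bot.mark_of(t,"wrist")])
cv2.imwrite("pics/w7.png",a[:,:,::-1])
E
```

```text
15.5 [ 0.4639 -0.1903  0.1567] [1.2064 0.2248 0.5018] 0.9987438584022441 q [-0.4391 -0.0041  2.0482  0.0003  1.0986 -1.8286]
lip [ 0.3643 -0.171   0.1218] in cassette -0.10054974270355375 0.0017366187938405793 tilt -0.05760277833928714 yaw -10.393436153735669
cassette_grip [(0.74, array([ 0.4666, -0.1949,  0.063 ]))]
```

View pics/w7.png

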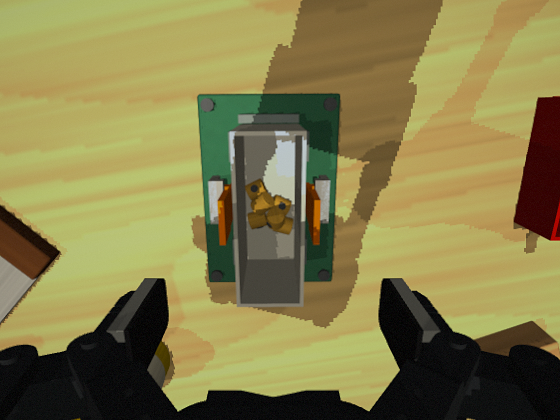

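>>> servo_tool([
  [0.005, -0.014, -0.25, 0, 0, 0, 0],
  [0.005, -0.014, -0.5, 0, 0, 0, 0],
  [0.005, -0.014, -0.7, 0, 0, 0, 0],
  [0.005, -0.014, -0.765, 0, 0, 0, 0],
  [0.005, -0.014, -0.765, 0, 0, 0, 0],
  [0.005, -0.014, -0.765, 0, 0, 0, 0],
])

```text
time: 16.2
tool_pos: [0.4665, -0.1941, 0.0446]
tcp_rot: [0.286, 3.124, -0.002]
wrist_force: [-0.0, 0.1, 0.7]
width: 0.996
grip_force: 0.0
```

>>> servo_tool([
  [0, 0, 0, 0, 0, 0, 0.2],
  [0, 0, 0, 0, 0, 0, 0.3],
  [0, 0, 0, 0, 0, 0, 0.4],
  [0, 0, 0, 0, 0, 0, 0.5],
  [0, 0, 0, 0, 0, 0, 0.5],
  [0, 0, 0, 0, 0, 0, 0.5],
  [0, 0, 0, 0, 0, 0, 0.5],
], newtons=30)

```text
time: 16.9
tool_pos: [0.4667, -0.1938, 0.0456]
tcp_rot: [0.286, 3.124, -0.001]
wrist_force: [-1.9, 2.9, 13.3]
width: 0.591
grip_force: 29.3
```

>>> servo_tool([
  [0, 0, 0.05, 0, 0, 0, 0.6],
  [0, 0, 0.1, 0, 0, 0, 0.6],
  [0, 0, 0.2, 0, 0, 0, 0.6],
  [0, 0, 0.3, 0, 0, 0, 0.6],
  [0, 0, 0.4, 0, 0, 0, 0.6],
  [0, 0, 0.55, 0, 0, 0, 0.6],
  [0, 0, 0.7, 0, 0, 0, 0.6],
  [0, 0, 0.8, 0, 0, 0, 0.6],
  [0, 0, 0.8, 0, 0, 0, 0.6],
  [0, 0, 0.8, 0, 0, 0, 0.6],
  [0, 0, 0.8, 0, 0, 0, 0.6],
], newtons=40)

```text
time: 18.0
tool_pos: [0.4634, -0.1929, 0.1608]
tcp_rot: [-0.287, -3.127, -0.001]
wrist_force: [-0.5, -0.1, -3.8]
width: 0.564
grip_force: 44.8
```

```bash
python3 - <<'E'
from st import *
T=bot.camera_info("top");S=bot.camera_info("side")
a=bot.read_camera("wrist");b=bot.read_camera("side")
W=bot.camera_info("wrist")
for c in("side","wrist"): print([(d["score"],d["at"][1]*560,d["at"][0]*420) for d in bot.mark_of("cassette_grip",c)],len(bot.mark_of("nut0_center",c)))
g=p+Z*.021; print("expected",proj(S,g),proj(W,g))
cv2.imwrite("pics/c8.png",np.hstack([cv2.resize(a[80:320,180:360,::-1],(360,480)),cv2.resize(b[150:300,240:370,::-1],(416,480))]))
E
```

```text
18.0 [ 0.4634 -0.1929  0.1608] [-0.5193 -0.1215 -3.7722] 0.5637501369387062 q [-0.4441 -0.0066  2.0427  0.0001  1.1075 -1.8319]
lip [ 0.3637 -0.1734  0.126 ] in cassette -0.10065590918744212 -0.0007241188651104977 tilt -0.1111615952636919 yaw -10.485541319419138
[(0.7, 317.688, 222.01199999999997)] 0
[(0.61, 272.88800000000003, 291.312), (0.49, 541.8000000000001, 185.51399999999998)] 1
expected [[319.9779 219.2018]] [[272.2605 306.7188]]
```

View pics/c8.png

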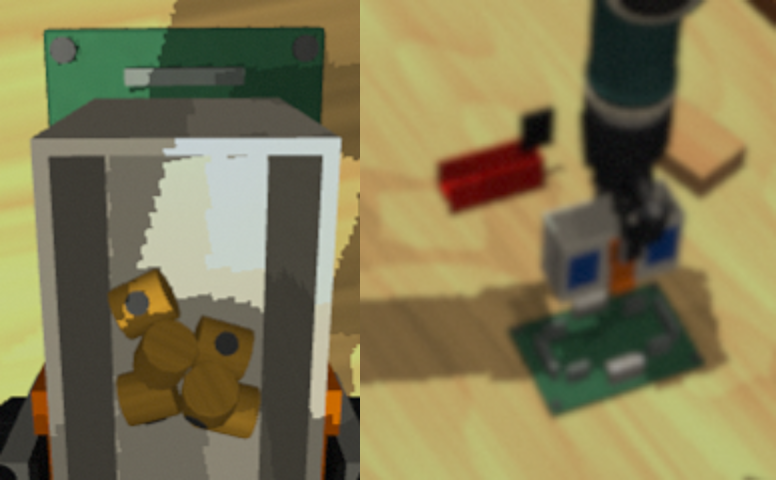

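All six nuts are visible in the lifted cassette (five plus one partly underneath at about (190,370) in the left crop). The cassette is level above the dock and the scoop stands upright. I settle briefly, then hand in.

>>> servo_tool([
  [0, 0, 0, 0, 0, 0, 0.6],
  [0, 0, 0, 0, 0, 0, 0.6],
  [0, 0, 0, 0, 0, 0, 0.6],
  [0, 0, 0, 0, 0, 0, 0.6],
  [0, 0, 0, 0, 0, 0, 0.6],
])

```text
time: 18.8
tool_pos: [0.4646, -0.1934, 0.1625]
tcp_rot: [0.287, 3.127, -0.0]
wrist_force: [0.0, 0.3, -3.4]
width: 0.561
grip_force: 44.8
```

```bash
python3 - <<'E'
from st import *
print(s["grip_force"]); print(bot.finish_job())
E
```

```text
18.8 [ 0.4646 -0.1934  0.1625] [ 0.047   0.3136 -3.4146] 0.5614833108761068 q [-0.444  -0.0078  2.0405  0.0002  1.1078 -1.8319]
lip [ 0.365  -0.1739  0.1274] in cassette -0.09926774188048718 -0.0010474195928513123 tilt 0.061195541843810985 yaw -10.487067924838692
44.83916401863098
the job is handed in; nothing more can be done
None
```

I handed the job in at 18.8 s, and no verdict came back: the last pictures show all six nuts in the cassette, held by its pinched catches about 12 cm above its docked position, with the scoop standing upright and released.

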